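One click more on the fish feeder

ROBOT

A 7-joint arm with a two-finger parallel gripper is mounted at the origin on the work surface. World frame = base frame: x ahead of the robot, y to its left, z up, the work surface at z = 0. Lengths are in mm, angles in rad, forces in N, time in s.
With the tool pointing down it reaches from about 425 to 875 mm from the base axis. Payload 8.4 kg.
Tool frame: the origin (TCP) lies at the very end of the fingers, on their centre line; the grasp point (between the pads) lies 19 mm behind it; z points along the fingers, y is the direction in which the jaws open and shut (so a half turn about z gives the same grasp; the last joint's range is limited). The gripper opens to 87 mm and grips with 3 to 60 N. Pads are 19 mm wide; open, the fingers measure 117 mm over their backs; the gripper's body (75 mm by 190 mm) begins 51 mm behind the grasp point.
Start: joints at [-1.333, 0.333, 0.04, 1.465, -0.013, 1.343, -0.059], TCP at [214.805, 613.451, 222.546] pointing down, gripper open.
Joint ranges: [-2.58, 2.58], [-0.38, 2.09], [-1.3, 1.39], [0.25, 2.4], [-1.5, 4.64], [0.08, 2.09], [-2.65, 2.65]. Speed limits (rad/s): [2.22, 2.22, 2.79, 2.79, 3.14, 3.14, 3.14].

INTERFACE

Orientations are given as [roll, pitch, yaw] about the fixed x, y, z axes, in that order (R = Rz(yaw) Ry(pitch) Rx(roll)).
In Python, from cell import ctrl, grab_frame, camera_params gives the robot as it stands. The module is installed in compiled form; this text tells all that it offers.
- The arm moves only by the tool send_rows, never from a script. Its argument "steps" is a list that holds one entry, the list of rows, each a list of 7 numbers: the shift along the tool's x, y, z as a fraction of full scale, then the turn, a rotation vector about the tool's x, y, z as a fraction of full scale, then the opening, from 0 (shut) to 1 (fully open). A call has 1 to 10 rows; each row is the pose to reach, as a shift and turn from the pose commanded when the call began, along the tool's axes at that moment; what a row does not reach only later rows make up. Full scale, the value 1, is 30 cm for a shift and pi/2 rad for a turn. A row lasts 1/12 s, in which the tool goes at most 41.7 mm and 7.16 degrees, less where a joint would pass 70% of its speed; a pose out of reach is approached as far as the arm can. A call with a number of a shift or a turn outside -1 to 1 is refused whole. A call with a gripper value outside its range is refused whole. The fingers move at their own pace and stop on an object; "newtons" is the grip in N (left out, the last holds). Time passes only in rows, so rows that repeat a pose let the fingers close. It gives the time, the measured TCP pose, the force and the opening at its end, in the units of the state.
- ctrl.sense(): the state, without advancing time (a new reading comes with each control period).
- grab_frame(name): name is "side" or "top"; returns (picture, depth): 480x640x3 uint8, blue, green, red; 480x640 float32, mm along the optical axis (not along the pixel's ray), 0 where there is no reading.
- camera_params(name): a dict with "fov_y" (degrees; the focal length in pixels is half the picture's height over the tangent of half this angle, whatever the lens; pixels are square), "cx", "cy" (the principal point, pixels), "D" ([k1, k2, p1, p2, k3] as OpenCV has them; the pictures are not rectified), "camera_from_world" (4x4, takes a point from world to camera coordinates). Camera axes: x right, y down, z forward; pixel columns grow to the right and rows downward; lengths in mm; the calibration is good to about 2 mm. A picture is of the moment at which its call begins. camera_params takes no time and is no camera call.
- ctrl.job_done(): hands the job in, once; it reports no verdict.
The state is a dict: "time_s": time; "qpos": joint angles; "joint_velocities": joint speeds; "joint_efforts": joint torques, N m; "position": TCP position; "tool_rot": TCP orientation; "wrist_force": force on the tool from outside, world axes, zero at the start; "ft_torque": the same for the moment, N m; "finger_gap": finger opening in mm.
Only numpy, scipy, OpenCV 4.12 (cv2) and the standard library are available. Lean on these libraries where they do the work, as an engineer would, in place of code of your own. Each camera call takes 0.05 s, during which the arm holds its last target. There are 200 camera calls.

TASK

With a fingertip turn the knurled dial on top of the automatic fish feeder one click clockwise, so that its line rests at the two pips, and let go of it. Then press the feeder's round push button fully down and release it, so that the new portion is taken over. Lift nothing, leave the feeder where it stands and do not disturb the things around it.

Things in the scene. Friction and masses are not known exactly. Their poses are not given: they have to be found in the camera images.
- feeder: automatic fish feeder: grey plastic box 130 (x) x 200 (y) x 60 mm high on rubber feet, about 1.3 kg, loose on the ledge (pushed sideways with over 6 N it may slide). Origin: centre of its underside, z up. On its flat top (60 mm): black dial, axis at x 0, y +42 mm; black push button at x -28, y -68 mm; small flat dark display at x 34, y -68 mm.
- dial_top (a point): centre of the dial's flat top, 92 mm above the ledge; turns with the dial. Black knurled disc, diameter 92 mm (too wide to grip), knurled side 20 mm high, thin white painted line on top from centre to rim. It sits on a soft spring: pressed, it sinks up to 4 mm (2 N to start, 7 N at 4 mm) and still turns. Fingertip friction turns it: 5 N down, 28 mm off the axis, is enough.
- dial (a joint): dial angle in rad, growing clockwise from above. Three click positions: 0 (line at one white pip on the box, 0.7 rad anticlockwise of the feeder's +x), 0.7 (two pips, line along the feeder's +x), 1.4 (three pips); stops at -0.12 and 1.52. Starts at one pip. Turning takes up to about 0.05 N m; let go anywhere between 0.35 and 1.05 it springs to 0.7.
- feed_btn_top (a point): centre of the top of the push button's cap, a black disc 26 mm in diameter 78 mm above the ledge, in a grey housing 42 mm in diameter and 12 mm high on the feeder's top; pressed straight down.
- feed_btn (a joint): travel of the push button: 0 released, 0.006 m fully down (about 5 N); it springs back.
- scoop: white plastic measuring scoop lying in front of the feeder (nearer the robot), 30 mm high, 150 mm long along its y; origin on the ledge under its middle. Leave alone.
- jar: clear glass jar with a steel press-button lid, 88 mm in diameter, 114 mm high, beside the feeder on its +y side; origin: centre of its underside. Leave alone.
- temple: red resin ornament shaped like a small temple, 74 x 86 x 108 mm high, beside the feeder on its -y side; origin: centre of its underside. Leave alone.
- tong: stainless steel feeding tong lying behind the feeder, 180 mm long along its y, 10 mm high; origin on the ledge near its middle. Leave alone.
Not all that is in view belongs to the job. What is shaped like the feeder but yellow is not meant.

How it is judged (in metres and radians):
On the way, in this order (a step that is already met when the one before it is completed fails the run):
1. the dial rests at the two pips, let go, the button not pressed (value of joint dial between 0.58 and 0.82 rad and contact force between the fingers and dial below 0.05 N and value of joint feed_btn below 0.002 m), for 0.2 s.
2. the button is pressed fully down with the dial at the two pips (value of joint dial between 0.58 and 0.82 rad and value of joint feed_btn above 0.0045 m), for 0.02 s.
At the end, for the whole second after the job is handed in: The dial rests within 0.12 rad of 0.7 (two pips), the button is back up (under 1.5 mm), the feeder stands level within 25 mm of where it was, and every bystander lies within 20 mm of where it was (value of joint dial between 0.58 and 0.82 rad and value of joint feed_btn below 0.0015 m and distance of feeder from where it was at the start of the episode below 0.025 m and angle between feeder's own z axis and vertical below 0.05 rad and distance of each of tong, temple, scoop, jar from where it was at the start of the episode below 0.02 m); the robot touches nothing.
It fails at once if the button is pressed while the dial is not yet at the two pips (value of joint feed_btn above 0.003 m and not (value of joint dial between 0.58 and 0.82 rad)).
It fails at once if the feeder is lifted, tipped or pushed away (height (world z) of feeder above 0.008 m or angle between feeder's own z axis and vertical above 0.12 rad or distance of feeder from where it was at the start of the episode above 0.025 m).
It fails at once if a bystander is moved, lifted or knocked over (distance of any of tong, temple, scoop, jar from where it was at the start of the episode above 0.02 m or angle between any of tong, temple, scoop, jar's own z axis and vertical above 0.3 rad).
It also fails if it takes over 38 s, if anything falls off the work surface, if the arm or the gripper's body presses on something with over 40 N, if the wrist force passes 120 N, or if a joint passes its speed limit or range.

## Working session

There is one attempt and no reset: what is moved stays moved. The work goes in short steps, Python scripts to look and compute and a tool call to move; the robot and the scene stay as the last step left them, time stands still between calls to the robot, and variables do not carry over. Pictures are saved under pics/ and viewed, about 8 in all and at most 12, crops included, and the job is handed in when it is done.

Besides the shell and the picture viewer there is one more tool, called after "Request:" by a JSON object that holds its "op" and its "data", one argument or row to a line. send_rows: Moves the arm, as the interface text tells. Its arguments: {"type":"object","properties":{"steps":{"type":"array"},"newtons":{"type":"number"}},"required":["steps"]}

```bash
mkdir -p pics; cat > h.py <<'E'
import numpy as np, cv2
from cell import ctrl, grab_frame, camera_params
def KD(n):
    p=camera_params(n); f=240/np.tan(np.radians(p['fov_y'])/2)
    return np.array([[f,0,p['cx']],[0,f,p['cy']],[0,0,1.]]),np.array(p['D'],float),np.array(p['camera_from_world'],float)
def ray(n,uv):
    K,D,T=KD(n); q=cv2.undistortPoints(np.array(uv,float).reshape(-1,1,2),K,D).reshape(-1,2)
    d=np.c_[q,np.ones(len(q))]@T[:3,:3]; return -T[:3,:3].T@T[:3,3],d
def onz(n,uv,z):
    o,d=ray(n,uv); z=np.broadcast_to(z,len(d)); return o+d*((z-o[2])/d[:,2])[:,None]
def proj(n,P):
    K,D,T=KD(n); return cv2.projectPoints(np.array(P,float).reshape(-1,1,3),cv2.Rodrigues(T[:3,:3])[0],T[:3,3],K,D)[0].reshape(-1,2)
E
python3 - <<'E'
from h import *
for n in('top','side'):
    im,d=grab_frame(n); cv2.imwrite(f'pics/{n}0.png',im); np.save(f'{n}0.npy',d)
    K,D,T=KD(n); print(n,-T[:3,:3].T@T[:3,3],K[0,0],D)
s=ctrl.sense(); print(s)
E
```

```text
top [ 281.86257099   77.49587601 1144.07566003] 535.5856764039023 [-0.08022862  0.          0.          0.          0.        ]
side [ 198.1268595  -533.03017235  873.92503955] 499.8963854842194 [0.03790077 0.         0.         0.         0.        ]
{'time_s': 0.1, 'qpos': array([-1.33318922,  0.33381653,  0.03986125,  1.466171  , -0.01338581,
        1.3433053 , -0.05851017]), 'joint_velocities': array([-0.00048543, -0.0025748 , -0.00159533, -0.00478923, -0.00067133,
       -0.00042311, -0.00019219]), 'joint_efforts': array([ 5.17091219e-03, -6.57811546e+01,  1.34096928e+00, -4.04709363e+01,
       -5.94742410e-02,  4.09360277e-02,  7.91964681e-05]), 'position': array([214.69166341, 613.07420953, 221.76917248]), 'tool_rot': array([-3.14016195e+00,  1.04781990e-04,  2.80477461e+00]), 'wrist_force': array([ 0.51537389, -0.05754328, -0.2304448 ]), 'ft_torque': array([-0.02384294,  0.00856097,  0.02968166]), 'finger_gap': 87.24896432804758}
```

View pics/top0.png

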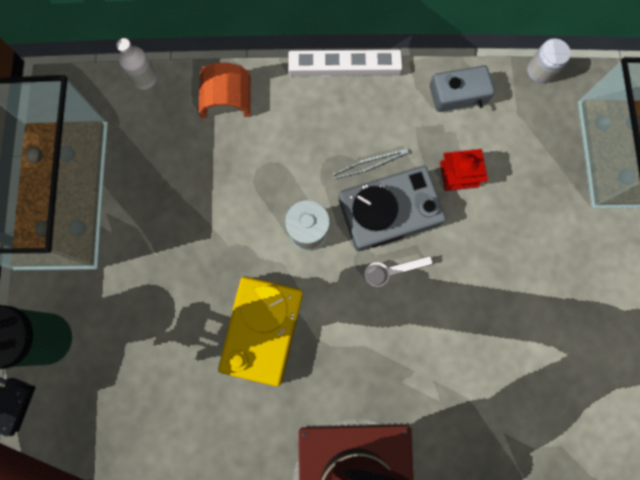

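View pics/side0.png

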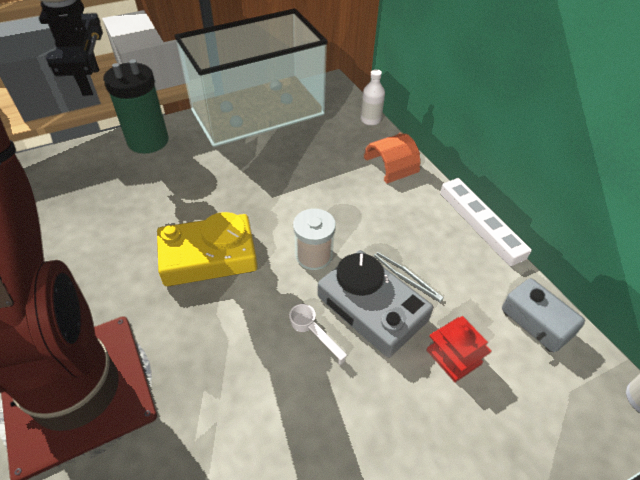

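The top view shows the feeder (grey box, black dial) at about (390,208), with dial (375,208), button (429,206) and display (418,181). Things it could be confused with are the yellow look-alike (262,330) and the small grey pump with a black knob (462,88). By the description I choose the grey box with the dial and display. The side view agrees: dial (360,273), button (393,320).

```bash
python3 - <<'E'
from h import *
def blobs(n,box,amin,thr):
    im=cv2.imread(f'pics/{n}0.png'); x0,y0,x1,y1=box
    c=im[y0:y1,x0:x1]; m=(c.max(2)<thr).astype(np.uint8)
    k,l,st,ce=cv2.connectedComponentsWithStats(m)
    for i in range(1,k):
        if st[i,4]>amin:
            cs=cv2.findContours((l==i).astype(np.uint8),0,1)[0][0]
            (u,v),r=cv2.minEnclosingCircle(cs); print(n,ce[i]+[x0,y0],st[i],(u+x0,v+y0),r)
blobs('top',(335,165,450,255),20,45); blobs('side',(310,240,440,350),20,45)
im=cv2.imread('pics/top0.png')
# refined: ray points
d=np.load('top0.npy'); 
# top-surface z map from depth
K,D,T=KD('top'); vv,uu=np.mgrid[165:255,335:450]; uv=np.c_[uu.ravel(),vv.ravel()]
o,r=ray('top',uv); P=o+r*d[vv.ravel(),uu.ravel()][:,None]
m=(P[:,2]>50)&(P[:,2]<70); img=np.zeros((480,640),np.uint8); img[uv[m,1],uv[m,0]]=1
def rep(name,m):
    Q=P[m]; print(name,m.sum(),Q.mean(0))
dt=(P[:,2]>85)&(P[:,2]<97)&(np.hypot(uv[:,0]-375,uv[:,1]-208)<30); rep('dial',dt)
c,rad=cv2.minEnclosingCircle(P[dt][:,:2].astype(np.float32)); print(c,rad)
bt=(np.hypot(uv[:,0]-429,uv[:,1]-206)<4); rep('btn',bt)
box=(P[:,2]>52)&(np.hypot(uv[:,0]-305,uv[:,1]-222)>30)&(uv[:,0]<442)
print(cv2.minAreaRect(P[box][:,:2].astype(np.float32)))
print('dial line', onz('top',[[375,208],[362,198]],92))
for n,b in(('top',(330,150,500,290)),('side',(300,220,480,390))):
    im=cv2.imread(f'pics/{n}0.png'); c=im[b[1]:b[3],b[0]:b[2]]; cv2.imwrite(f'pics/{n}c.png',cv2.resize(c,None,fx=4,fy=4,interpolation=2)[:600])
E
```

```text
top [417.41212121 180.59393939] [ 75   8  16  16 165] (417.5, 180.5) 8.746527671813965
top [375.76838488 208.55395189] [  18   22   45   43 1455] (374.9754104614258, 208.9098358154297) 22.80379867553711
top [429.39361702 205.55319149] [89 36 12 10 94] (429.5, 206.0) 5.590270042419434
top [345.2173913  216.15942029] [ 6 38 10 29 69] (345.0, 217.0) 14.560319900512695
top [388.32835821 240.79104478] [37 71 32 11 67] (387.5, 241.0) 16.286596298217773
side [341.69230769 283.30769231] [28 37  8 13 26] (341.5, 283.0) 6.946321964263916
side [364.125      289.63157895] [ 37  41  35  14 152] (364.0, 285.5) 17.585603713989258
side [339.49514563 311.37864078] [ 18  60  24  24 103] (339.5, 311.5) 16.2635555267334
side [392.15384615 322.57692308] [77 80 12  5 26] (392.5, 320.5) 5.522780418395996
dial 1568 [554.24084479 -48.06927888  92.05920252]
(555.159912109375, -48.90686798095703) 47.4571533203125
btn 45 [ 557.89618555 -160.07309196   82.17895235]
((499.3689270019531, -12.932220458984375), (193.81739807128906, 429.3946228027344), 43.13177490234375)
dial line [[552.66142878 -47.2840547   92.        ]
 [574.05676936 -21.55520702  92.        ]]
```

View pics/topc.png

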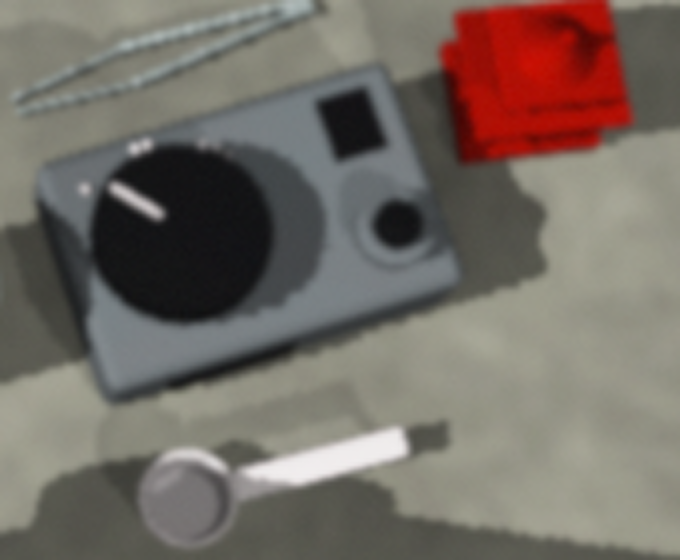

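The crop confirms it: one, two and three pips around the dial, with the line at one pip. It also shows the black cap in its grey housing and the square display. Moving over the dial now with the fingers shut.

Request:
{"op": "send_rows", "data": {
  "steps": [
    [[-0.94,-0.88,0,0,0,0,0],[-0.94,-0.88,0,0,0,0,0],[-0.94,-0.88,0,0,0,0,0],[-0.94,-0.88,0,0,0,0,0],[-0.94,-0.88,0,0,0,0,0],[-0.94,-0.88,0,0,0,0,0],[-0.94,-0.88,0,0,0,0,0],[-0.94,-0.88,0,0,0,0,0],[-0.94,-0.88,0,0,0,0,0],[-0.94,-0.88,0,0,0,0,0]]
  ],
  "newtons": 20
}}

```text
time_s: 0.93
position: [396.6, 264.7, 222.6]
tool_rot: [-3.141, 0.001, 2.797]
wrist_force: [1.2, -1.1, -0.1]
finger_gap: 28.1
```

Request:
{"op": "send_rows", "data": {
  "steps": [
    [[-0.94,-0.88,0,0,0,0,0],[-0.94,-0.88,0,0,0,0,0],[-0.94,-0.88,0,0,0,0,0],[-0.94,-0.88,0,0,0,0,0],[-0.94,-0.88,0,0,0,0,0],[-0.94,-0.88,0,0,0,0,0],[-0.94,-0.88,0,0,0,0,0],[-0.94,-0.88,0,0,0,0,0],[-0.94,-0.88,0,0,0,0,0],[-0.94,-0.88,0,0,0,0,0]]
  ]
}}

```text
time_s: 1.77
position: [573.7, -78.1, 222.5]
tool_rot: [-3.139, 0.002, 2.799]
wrist_force: [-0.7, -0.2, -0.4]
finger_gap: 0.4
```

Request:
{"op": "send_rows", "data": {
  "steps": [
    [[0,0,0.1,0,0,0,0],[0,0,0.2,0,0,0,0],[0,0,0.3,0,0,0,0],[0,0,0.37,0,0,0,0],[0,0,0.37,0,0,0,0],[0,0,0.37,0,0,0,0]]
  ]
}}

```text
time_s: 2.27
position: [571.9, -71.2, 111.0]
tool_rot: [-3.14, -0.002, 2.805]
wrist_force: [0.4, -0.1, 0.4]
finger_gap: 0.2
```

```bash
python3 - <<'E'
from h import *
a,_=grab_frame('top');b,_=grab_frame('side')
s=ctrl.sense();print(s['time_s'],s['position'],s['tool_rot'],s['wrist_force'],s['ft_torque'],s['finger_gap'],s['qpos'])
for n,c in(('top',a),('side',b)): print(n,proj(n,[s['position'],[554.5,-48.4,92],[559,-161,78]]))
cv2.imwrite('pics/a1.png',np.hstack([cv2.resize(a[150:290,320:460],(400,400)),cv2.resize(b[220:360,300:440],(400,400))]))
E
```

```text
2.3667 [573.51868715 -71.38148228 113.07843734] [3.14110431e+00 1.65497613e-03 2.80470855e+00] [0.42227968 0.29557694 0.3144132 ] [-0.07957817  0.02439222  0.0263906 ] 0.6603765579275269 [-0.50081196  0.3106531   0.65460834  1.80592693 -0.21122188  1.09376067
  1.46198532]
top [[387.74488369 195.09093759]
 [375.51318914 207.1151324 ]
 [428.99648939 205.99016793]]
side [[375.54088784 268.53583311]
 [359.9889302  270.12597195]
 [392.13391522 317.26469651]]
```

View pics/a1.png

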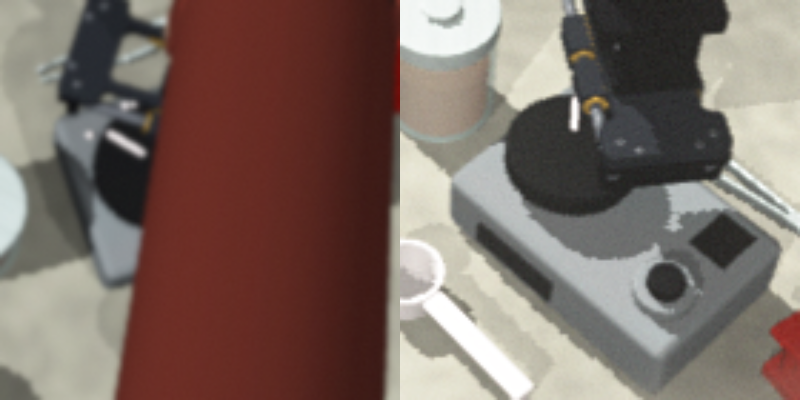

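The top view is half hidden by the arm, but the line and one pip are still visible at left. The side view shows the shut fingers over the dial, and the button at the pixel I projected to within 2 px. Next I press down gently.

Request:
{"op": "send_rows", "data": {
  "steps": [
    [[0,0,0.02,0,0,0,0],[0,0,0.04,0,0,0,0],[0,0,0.055,0,0,0,0],[0,0,0.062,0,0,0,0],[0,0,0.067,0,0,0,0],[0,0,0.07,0,0,0,0],[0,0,0.07,0,0,0,0],[0,0,0.07,0,0,0,0]]
  ]
}}

```text
time_s: 3.03
position: [572.7, -71.2, 90.8]
tool_rot: [3.141, 0.0, 2.805]
wrist_force: [-1.9, 0.6, 3.4]
finger_gap: 0.6
```

Request:
{"op": "send_rows", "data": {
  "steps": [
    [[0,0,0.003,0,0,0,0],[0,0,0.006,0,0,0,0],[0,0,0.006,0,0,0,0],[0,0,0.006,0,0,0,0]]
  ]
}}

```text
time_s: 3.37
position: [572.9, -71.2, 89.1]
tool_rot: [3.141, 0.0, 2.805]
wrist_force: [-1.9, 1.2, 6.0]
finger_gap: 0.6
```

```bash
python3 - <<'E'
from h import *
for _ in range(3):
    b,_d=grab_frame('side'); s=ctrl.sense();print(s['time_s'],s['position'],s['tool_rot'],s['wrist_force'])
# arc rows: rigid turn clockwise about dial axis, from commanded pose
from scipy.spatial.transform import Rotation as R
c=np.array([554.5,-48.4]); p=np.array([572.4,-71.7]); yaw=2.8048
Rt=R.from_euler('xyz',[np.pi,0,yaw]); print('radius',np.linalg.norm(p-c))
for th in np.arange(.08,.81,.08):
    q=c+R.from_rotvec([0,0,-th]).as_matrix()[:2,:2]@(p-c); d=Rt.inv().apply([*(q-p),0])/300
    print(round(th,2),q.round(1),d.round(4),(Rt.inv().apply([0,0,-th])/(np.pi/2)).round(3))
E
```

```text
3.4167 [572.83565375 -71.20529576  89.04952718] [3.14132956e+00 3.71986060e-04 2.80488666e+00] [-1.71768603  2.25677218  5.6402086 ]
3.4667 [572.8414539  -71.16776982  89.06283777] [3.14123972e+00 3.79663684e-04 2.80484692e+00] [-2.08016741  1.06250613  6.30782321]
3.5167 [572.84212553 -71.18904233  89.07649827] [3.14125978e+00 3.72936488e-04 2.80484790e+00] [-2.38635405  2.2093966   6.65416703]
radius 29.38196725884772
0.08 [570.5 -73.1] [ 0.0045 -0.0064 -0.    ] [ 0.    -0.     0.051]
0.16 [568.5 -74.3] [ 0.0096 -0.0124 -0.    ] [ 0.    -0.     0.102]
0.24 [566.3 -75.3] [ 0.0151 -0.018  -0.    ] [ 0.    -0.     0.153]
0.32 [564.2 -76.1] [ 0.021  -0.0231 -0.    ] [ 0.    -0.     0.204]
0.4 [561.9 -76.8] [ 0.0273 -0.0277 -0.    ] [ 0.    -0.     0.255]
0.48 [559.6 -77.3] [ 0.034  -0.0318 -0.    ] [ 0.    -0.     0.306]
0.56 [557.3 -77.6] [ 0.041  -0.0354 -0.    ] [ 0.    -0.     0.357]
0.64 [554.9 -77.8] [ 0.0482 -0.0384 -0.    ] [ 0.    -0.     0.407]
0.72 [552.6 -77.7] [ 0.0557 -0.0408 -0.    ] [ 0.    -0.     0.458]
0.8 [550.3 -77.5] [ 0.0633 -0.0426 -0.    ] [ 0.    -0.     0.509]
```

Request:
{"op": "send_rows", "data": {
  "steps": [
    [[0.0045,-0.0064,0,0,0,0.051,0],[0.0096,-0.0124,0,0,0,0.102,0],[0.0151,-0.018,0,0,0,0.153,0],[0.021,-0.0231,0,0,0,0.204,0],[0.0273,-0.0277,0,0,0,0.255,0],[0.034,-0.0318,0,0,0,0.306,0],[0.041,-0.0354,0,0,0,0.357,0],[0.0482,-0.0384,0,0,0,0.407,0],[0.0557,-0.0408,0,0,0,0.458,0],[0.0557,-0.0408,0,0,0,0.458,0]]
  ]
}}

```text
time_s: 4.35
position: [553.3, -77.5, 89.3]
tool_rot: [3.14, 0.001, 2.08]
wrist_force: [1.1, -0.0, 5.4]
finger_gap: 0.7
```

```bash
python3 - <<'E'
from h import *
a,_=grab_frame('top');b,_=grab_frame('side')
s=ctrl.sense();print(s['time_s'],s['position'],s['tool_rot'],s['wrist_force'])
cv2.imwrite('pics/a2.png',np.hstack([cv2.resize(a[150:290,320:460],(400,400)),cv2.resize(b[220:360,300:440],(400,400))]))
E
```

```text
4.45 [553.56089558 -77.52801784  89.31452604] [3.14023852e+00 1.20904854e-03 2.08504249e+00] [-0.06807926  0.28337983  5.01883699]
```

View pics/a2.png

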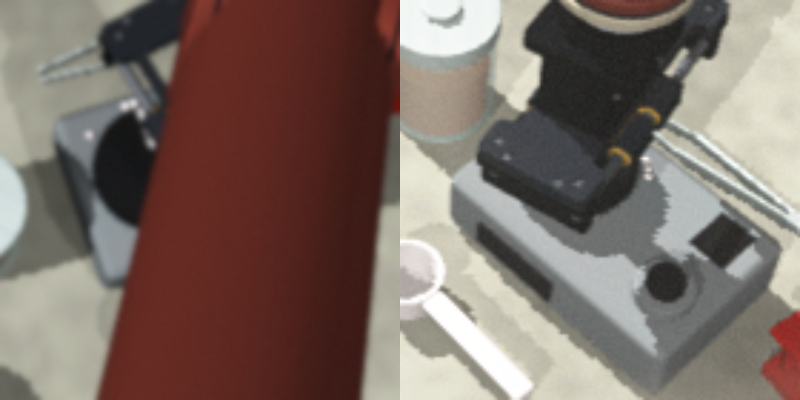

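The line has left one pip and now shows at about (145,125) in the left crop, close to the two pips at (130,105). I let go by lifting straight up, then move clear towards the button.

Request:
{"op": "send_rows", "data": {
  "steps": [
    [[0,0,-0.05,0,0,0,0],[0,0,-0.13,0,0,0,0],[0,0,-0.13,0,0,0,0],[-0.1,-0.047,-0.13,0,0,0,0],[-0.2,-0.094,-0.13,0,0,0,0],[-0.253,-0.118,-0.13,0,0,0,0],[-0.253,-0.118,-0.13,0,0,0,0],[-0.253,-0.118,-0.13,0,0,0,0],[-0.253,-0.118,-0.13,0,0,0,0],[-0.253,-0.118,-0.13,0,0,0,0]]
  ]
}}

```text
time_s: 5.28
position: [559.5, -159.3, 127.4]
tool_rot: [-3.142, -0.001, 2.087]
wrist_force: [0.3, 1.4, 0.8]
finger_gap: 0.3
```

```bash
python3 - <<'E'
from h import *
a,_=grab_frame('top');b,_=grab_frame('side')
s=ctrl.sense();print(s['time_s'],s['position'],s['tool_rot'],s['wrist_force'])
print(onz('side',[[392.7,319]],78),onz('top',[[429.4,205.8]],78))
cv2.imwrite('pics/a3.png',np.hstack([cv2.resize(a[150:290,320:460],(400,400)),cv2.resize(b[220:360,300:440],(400,400))]))
E
```

```text
5.3833 [ 559.53562319 -159.46082397  127.62705304] [ 3.14146240e+00 -4.30868051e-04  2.08721127e+00] [-0.17572613 -0.1299861   0.66494662]
[[ 557.91104286 -164.62565235   78.        ]] [[ 559.39431315 -161.86458124   78.        ]]
```

View pics/a3.png

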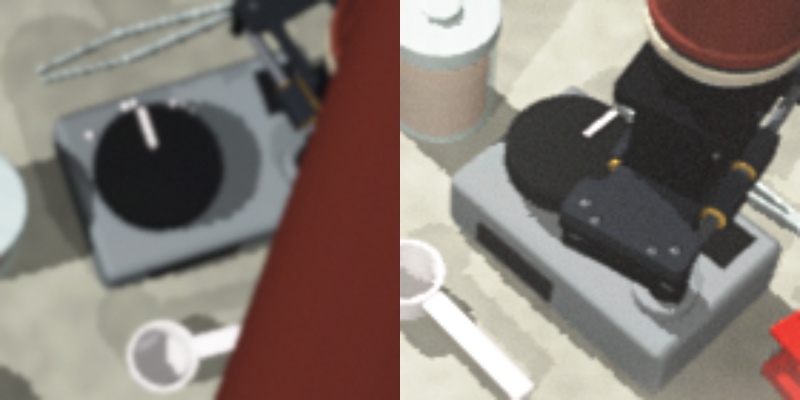

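The line now lies along the feeder's +x at the two pips: 18° off the picture's vertical in the crop, against a feeder yaw of 16°. The dial is free, so I press the button.

Request:
{"op": "send_rows", "data": {
  "steps": [
    [[-0.009,-0.005,0.05,0,0,0,0],[-0.009,-0.005,0.1,0,0,0,0],[-0.009,-0.005,0.14,0,0,0,0],[-0.009,-0.005,0.16,0,0,0,0],[-0.009,-0.005,0.17,0,0,0,0],[-0.009,-0.005,0.178,0,0,0,0],[-0.009,-0.005,0.183,0,0,0,0],[-0.009,-0.005,0.187,0,0,0,0],[-0.009,-0.005,0.187,0,0,0,0],[-0.009,-0.005,0.187,0,0,0,0]]
  ]
}}

```text
time_s: 6.22
position: [559.3, -163.1, 75.6]
tool_rot: [3.14, -0.004, 2.086]
wrist_force: [-19.9, 10.0, 47.1]
finger_gap: 0.4
```

47 N at z 75.6 is more than the button should need, so I back off and look.

Request:
{"op": "send_rows", "data": {
  "steps": [
    [[0,0,-0.02,0,0,0,0],[0,0,-0.05,0,0,0,0],[0,0,-0.08,0,0,0,0],[0,0,-0.08,0,0,0,0]]
  ]
}}

```text
time_s: 6.55
position: [560.5, -164.3, 97.7]
tool_rot: [3.139, 0.002, 2.085]
wrist_force: [1.2, -0.5, -0.5]
finger_gap: 0.5
```

```bash
python3 - <<'E'
from h import *
a,_=grab_frame('top');b,d=grab_frame('side')
s=ctrl.sense();print(s['time_s'],s['position'],s['tool_rot'],s['wrist_force'],s['qpos'])
cv2.imwrite('pics/a4.png',np.hstack([cv2.resize(a[150:290,320:460],(400,400)),cv2.resize(b[220:360,300:440],(400,400))]))
# feeder shift between side frames (feeder's front region), before/after
b0=cv2.imread('pics/side0.png')
t=b0[285:335,318:362]; r=cv2.matchTemplate(b[275:345,308:372],t,cv2.TM_CCOEFF_NORMED); print(cv2.minMaxLoc(r))
# button in first image: depth heights around it
D=np.load('side0.npy')
for u,v in((392,318),(388,317),(397,318),(392,322),(392,326),(384,324)):
    o,q=ray('side',[[u,v]]); print(u,v,(o+q*D[v,u]).round(1))
E
```

```text
6.65 [ 559.68349595 -163.89789137   95.94332701] [3.14097930e+00 5.72141157e-04 2.08554595e+00] [ 0.66380547 -0.05598234 -1.45564527] [-0.45494215  0.38327085  0.81579046  1.8136634  -0.31423682  1.07866514
  0.99009684]
(-0.1881922036409378, 0.9231148362159729, (2, 19), (10, 10))
392 318 [[ 557.1 -163.1   79.9]]
388 317 [[ 550.2 -159.4   82.9]]
397 318 [[ 563.6 -168.9   83.6]]
392 322 [[ 550.8 -172.    83.4]]
392 326 [[ 551.6 -173.7   71.4]]
384 324 [[ 539.5 -164.7   74. ]]
```

View pics/a4.png

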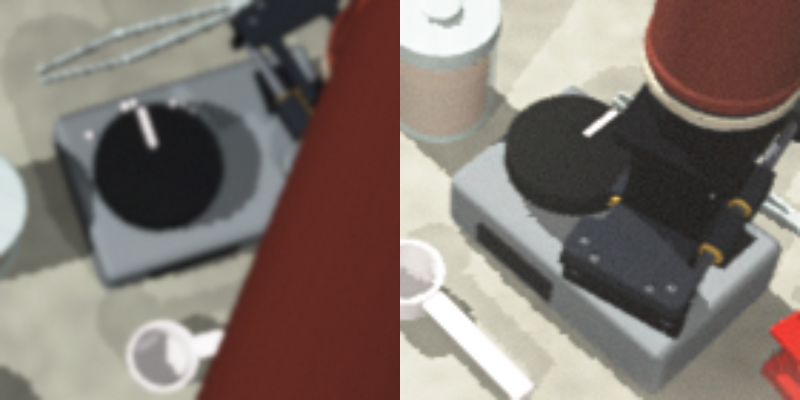

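The feeder hasn't moved (template shift 0 px) and the dial is still at two pips. The fingers apparently bottomed out on something around the cap, so I check heights there in the first depth picture.

```bash
python3 - <<'E'
from h import *
for n,(u0,v0) in(('top',(429,206)),('side',(392,319))):
    D=np.load(n+'0.npy'); vv,uu=np.mgrid[v0-11:v0+12,u0-13:u0+14]
    o,q=ray(n,np.c_[uu.ravel(),vv.ravel()]); P=o+q*D[vv.ravel(),uu.ravel()][:,None]
    print(n);print(P[:,2].reshape(vv.shape).round(0).astype(int))
a=cv2.imread('pics/top0.png')[190:222,413:445];b=cv2.imread('pics/side0.png')[303:335,376:408]
cv2.imwrite('pics/a5.png',np.hstack([cv2.resize(a,(400,400),interpolation=2),cv2.resize(b,(400,400),interpolation=2)]))
E
```

```text
top
[[  60   61   59   64   60   60   60   57   60   58   64   62   57   58
    61   59   58   63   61   56   57   53   -1   -1   -4    2   -1]
 [  59   57   56   58   61   64   59   58   60   60   62   59   60   59
    63   61   60   57   57   63   57   58    3   -1    2    4    3]
 [  58   60   62   59   57   63   59   57   62   76   72   67   68   76
    73   58   63   62   58   62   59   58    1    1   -2   -2    2]
 [  58   59   55   61   57   63   58   59   72   76   69   73   71   71
    71   72   74   63   59   63   61   60   52   -3    2    2    3]
 [  59   61   56   57   60   60   74   74   72   72   69   74   68   72
    72   68   74   69   72   62   61   60   60    2    2    0    2]
 [  60   57   59   59   62   72   69   75   73   75   84   81   82   83
    84   80   85   70   73   72   59   60   56    4    5    0   -2]
 [  62   62   59   62   59   71   72   72   74   82   79   85   85   80
    86   83   84   85   73   74   71   62   60   61    0   -1   -2]
 [  60   57   65   55   71   70   76   74   72   82   84   86   82   83
    84   85   83   84   82   72   72   59   
[... 4029 characters left out ...]
  74  73  69  60  58]
 [ 61  61  61  65  68  69  70  72  71  74  74  72  74  74  73  73  72  72
   74  72  71  73  73  73  62  63  62]
 [ 63  60  63  61  66  68  70  70  74  75  72  73  73  71  72  73  75  73
   74  72  73  77  71  70  61  60  59]
 [ 61  63  61  63  63  67  69  71  71  76  73  75  73  75  71  73  71  75
   70  74  74  71  73  64  59  61  60]
 [ 59  59  61  59  58  60  67  68  72  71  72  72  73  72  74  74  73  71
   74  70  71  70  66  62  59  60  62]
 [ 63  62  60  60  59  61  63  67  65  66  69  72  70  75  72  73  72  73
   71  70  68  67  60  62  62  61  59]
 [ 62  60  60  59  62  61  60  61  64  66  67  67  67  67  72  69  69  69
   67  63  62  62  61  61  62  59  59]]
```

View pics/a5.png

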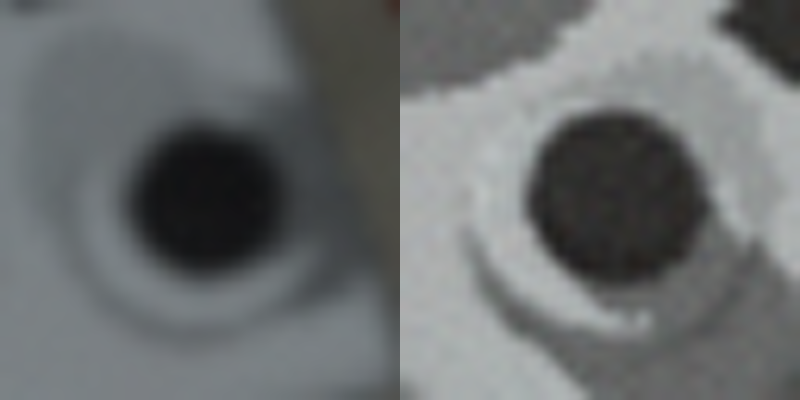

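In both views the cap top measures 82 mm, not the stated 78, and the housing top 72–73. A tip at 75.6 mm with a hard stop therefore means the cap went its full 6 mm and bottomed, and the wrong height explains the force. I raise the arm, move clear, and check that the cap is back up.

Request:
{"op": "send_rows", "data": {
  "steps": [
    [[0,0,-0.13,0,0,0,0],[0,0,-0.26,0,0,0,0],[0,0,-0.4,0,0,0,0],[0.1,0.1,-0.4,0,0,0,0],[0.22,0.1,-0.4,0,0,0,0],[0.36,0.18,-0.4,0,0,0,0],[0.48,0.24,-0.4,0,0,0,0],[0.6,0.3,-0.4,0,0,0,0],[0.72,0.36,-0.4,0,0,0,0],[0.84,0.42,-0.4,0,0,0,0]]
  ]
}}

```text
time_s: 7.48
position: [544.3, 118.5, 215.2]
tool_rot: [-3.141, -0.0, 2.085]
wrist_force: [0.6, -0.6, 0.7]
finger_gap: 0.1
```

Request:
{"op": "send_rows", "data": {
  "steps": [
    [[0.1,0.05,0,0,0,0,0],[0.2,0.1,0,0,0,0,0],[0.3,0.15,0,0,0,0,0],[0.4,0.2,0,0,0,0,0],[0.4,0.2,0,0,0,0,0],[0.4,0.2,0,0,0,0,0]]
  ]
}}

```text
time_s: 7.98
position: [537.3, 252.8, 214.4]
tool_rot: [-3.14, 0.001, 2.09]
wrist_force: [-0.2, -1.5, 0.3]
finger_gap: 0.6
```

```bash
python3 - <<'E'
from h import *
s=ctrl.sense();print(s['time_s'],s['position'],s['wrist_force'])
for n,(u,v),N in(('top',(429,206),4),('side',(393,317),5)):
    im,D=grab_frame(n); D0=np.load(n+'0.npy'); cv2.imwrite(f'pics/{n}9.png',im)
    vv,uu=np.mgrid[v-N:v+N+1,u-N:u+N+1]; uv=np.c_[uu.ravel(),vv.ravel()]; o,q=ray(n,uv)
    for X in(D0,D): print(n,'cap z',np.median((o+q*X[vv.ravel(),uu.ravel()][:,None])[:,2]).round(1))
    if n=='top': a=im
    else: b=im
    im0=cv2.imread(f'pics/{n}0.png')
    for nm,(x0,y0,x1,y1) in dict(top=dict(feeder=(400,170,445,240),jar=(283,200,325,246),temple=(440,148,490,190),scoop=(362,255,435,290),tong=(330,145,412,180)),side=dict(feeder=(318,285,430,352),jar=(294,208,336,268),temple=(428,318,490,380),scoop=(287,303,348,362),tong=(378,252,445,303)))[n].items():
        r=cv2.matchTemplate(im[y0-8:y1+8,x0-8:x1+8],im0[y0:y1,x0:x1],cv2.TM_CCOEFF_NORMED); mm=cv2.minMaxLoc(r); print(n,nm,round(mm[1],2),np.array(mm[3])-8)
cv2.imwrite('pics/a6.png',np.hstack([cv2.resize(a[130:290,300:500],(400,320)),cv2.resize(b[200:380,280:505],(400,320))]))
E
```

```text
7.9833 [537.2715052  252.7825067  214.41150561] [-0.17942369 -1.53918391  0.28646742]
top cap z 81.8
top cap z 82.3
top feeder 0.89 [0 0]
top jar 0.9 [0 0]
top temple 0.8 [0 0]
top scoop 0.61 [-1  0]
top tong 0.51 [0 0]
side cap z 82.6
side cap z 82.7
side feeder 0.92 [0 0]
side jar 0.97 [0 0]
side temple 0.84 [0 0]
side scoop 0.69 [0 0]
side tong 0.77 [0 0]
```

View pics/a6.png

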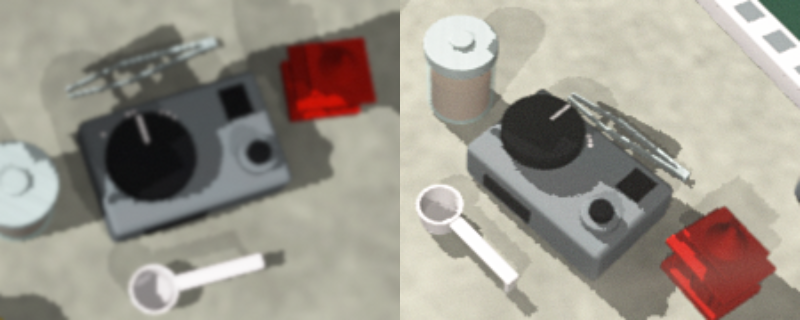

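The dial line points along the feeder's +x at the two pips (left crop, about (142,130)). The cap is back up at its original height, everything stands where it was, and the arm is clear. Handing in.

```bash
python3 -c "
from h import *
print(ctrl.job_done())"
```

```text
the job is handed in; nothing more can be done
None
```

I turned the dial one click clockwise to the two pips with the shut fingertips (about 6 N down) and let it go. Then I pressed the push button to its stop, released it, moved the arm clear and handed the job in at about 8 s. No verdict was reported.

- **Final checks:** The dial line lies along the feeder's +x at the two pips. The button cap is back at its starting height, about 82 mm both before and after. The feeder and all four bystanders match their starting places to within 1 px.
- **Less certain:** The match scores for the scoop and tong were weak (0.5–0.8) because the shadows had changed.
- **What disagreed:** The button cap's top measured 82 mm in both cameras, not the stated 78. The press therefore went past the bottom of its travel and briefly reached 47 N at the wrist. That is under the 120 N wrist limit, and the feeder did not move.
- **Full press is inferred:** I take the button as fully pressed from the tip stopping hard at 75.6 mm, about 6 mm below the measured cap top. The button joint itself could not be read.

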